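Lock the lid ring of the full pail

TASK

The lidded pail of sorted steel wick clips is ready to go, but the lever of its steel locking ring is still sticking out. With a fingertip on the outside of the lever, push it round until it lies fully home against the ring, then take the hand away. Only push: do not pinch the lever, do not lift, tip or shove the pail along the bench, and leave the open pail, the clip bin and the two loose cups alone.

Things in the scene. Friction and masses are not known exactly. Their poses are not given: they have to be found in the camera images.
- pail: Black lidded plastic pail, 197 mm across the rim, 183 mm high, 162 mm at the foot; about 6.5 kg, standing loose on the bench (a sideways push of about 25 N at the ring tips or slides it). Origin: centre of its underside, z up. A steel locking ring (20 mm high, middle at 173 mm, outside radius 100 mm) runs round the rim, its lever on the pail's own -x side. A wire handle hangs down on the +x side.
- lever_pivot (a point): The upright pivot pin of the lever, on the outside of the ring, 106 mm from the pail's axis, at the lever's mid height (173 mm above the bench). It stays with the pail.
- ring_lever (a joint): Angle of the locking lever about the upright pivot, rad: 0 is fully home (lying along the ring, the ring tight), it grows as the lever is swung out, to 2.1 at the open stop. Seen from above the lever closes anticlockwise. It turns stiffly (0.22 N m, about 3 N at the push spot) and stays where it is left, with a firm stop at 0.
- lever_push (a point): A good spot to push: on the lever's outer face, 78 mm from the pivot, at mid height of the 18 mm high lever. It moves with the lever; its own x axis points straight out of the outer face (push along -x), z up.
- lever_tip (a point): The free end of the lever, 106 mm from the pivot in a straight line, at mid height, slightly flared outward.
- lever_face: The outer skin of the lever, the side to push: a curved steel strip 18 mm high, 111 mm along the curve, 8 mm thick in all together with lever_back. The lever is bent to the ring's radius, hollow side to the pail. Its origin is at the pivot pin; at joint 0 its axes are the pail's.
- lever_back: The inner side of the lever, towards the ring (not to be touched while the face is touched: that would be pinching). Origin at the pivot pin.
- open_pail: Bystander: a second black pail of the same size (196 mm across, 178 mm high), without lid or ring, partly filled with empty aluminium tealight cups. Origin at the centre of its underside.
- clip_bin: Bystander: small orange stacking bin of steel wick clips, 160 x 112 x 76 mm. Origin at the centre of its underside.
- cup1_mid (a point): Bystander: an empty aluminium tealight cup, 39 mm across, 16 mm high, standing on the bench; the point is its centre, half-way up.
- cup2_mid (a point): Bystander: the other empty tealight cup, the same size; its centre, half-way up.
Things that resemble listed ones, but are neither listed nor needed, are in the scene too. Leave any pink look-alike of the pail alone.

How it is judged:
At the end, for the whole second after the job is handed in: The locking lever is home against the ring (within 0.07 rad, about 7 mm at its tip), and the pail stands still and upright within 30 mm of where it stood (value of joint ring_lever below 0.07 rad and linear speed of pail below 0.01 m/s and distance of pail from where it was at the start of the episode below 0.03 m and angle between pail's own z axis and vertical below 0.05 rad); the robot touches nothing.
It fails at once if the lever is pinched between the fingers (both its faces pressed at once) (contact force between the fingers and lever_face above 1 N and contact force between the fingers and lever_back above 1 N).
It fails at once if the lidded pail is shoved along by more than 30 mm, lifted or tipped (distance of pail from where it was at the start of the episode above 0.03 m or height (world z) of pail above 0.012 m or angle between pail's own z axis and vertical above 0.12 rad).
It fails at once if the lever is pushed with the arm or the gripper's body instead of a finger (contact force between the arm and lever_face above 1 N).
It fails at once if the open pail or the clip bin is moved (distance of any of open_pail, clip_bin from where it was at the start of the episode above 0.02 m).
It fails at once if a loose cup is moved or picked up (distance of any of cup1_mid, cup2_mid from where it was at the start of the episode above 0.02 m).
It also fails if it takes over 34 s, if anything falls off the work surface, if the arm or the gripper's body presses on something with over 40 N, if the wrist force passes 120 N, or if a joint passes its speed limit or range.

ROBOT

A 6-joint arm with a two-finger parallel gripper is mounted at the origin on the work surface. World frame = base frame: x ahead of the robot, y to its left, z up, the work surface at z = 0. Lengths are in m, angles in rad, forces in N, time in s.
With the tool pointing down it reaches from about 0.275 to 0.85 m from the base axis. Payload 5.2 kg.
Tool frame: the origin (TCP) lies on the mounting face of the last link; the fingertips stand 173 mm ahead of it and the grasp point (between the pads) lies bot.grip_depth ahead of it (bot.grip_depth is the distance from the TCP to the grasp point, in m); z points along the fingers, y is the line along which they close (so a half turn about z gives the same grasp; the last joint's range is limited). The gripper opens to 85 mm and grips with 20 to 120 N. Pads are 22 mm wide; open, the fingers measure 114 mm over their backs; the gripper's body (76 mm by 85 mm) begins 54 mm behind the grasp point. The pads swing forward as they close: fully open they stand 13 mm farther back than shut.
Start: joints at [-1.519, 0.259, 1.535, -0, 1.348, -0.203], TCP at [0.139, -0.532, 0.405] pointing down, gripper open.
Joint ranges: [-3.14, 3.14], [-0.91, 2.08], [0.19, 2.58], [-1.22, 4.36], [0.22, 2.71], [-3.12, 3.12]. Speed limits (rad/s): [2.57, 2.57, 3.14, 3.14, 3.14, 3.14].

INTERFACE

Orientations are given as a unit quaternion [x, y, z, w].
In Python, from bench import bot gives the robot as it stands.
- The arm moves only by the tool carry_out, never from a script. Its argument "deltas" is a list of rows, each a list of 5 numbers: the closure in counts, from 0 (fully open) to 255 (shut), then the shift along the tool's x, y, z in units of 25 mm (1.0 is 25 mm), then the turn about the tool's z in degrees. In form: [[fingers, tx, ty, tz, twist], ...]. A call has 1 to 20 rows; each row is the pose to reach, as a shift and turn from the pose commanded when the call began, along the tool's axes at that moment; what a row does not reach only later rows make up. A row lasts 1/12 s, in which the tool goes at most 41.7 mm and 7.16 degrees, less where a joint would pass 70% of its speed; a pose out of reach is approached as far as the arm can. A call with a gripper value outside its range is refused whole. The fingers move at their own pace and stop on an object; "squeeze" is the grip in N (left out, the last holds). Time passes only in rows, so rows that repeat a pose let the fingers close. It gives the time, the measured TCP pose, the force, the opening and the grip force at its end, in the units of the state.
- bot.get_obs(): the state, without advancing time (a new reading comes with each control period).
- bot.capture(name): name is "scene" or "top" or "wrist"; returns the picture (420x560x3 uint8, red, green, blue); there is no depth.
- bot.calibration(name): a dict with "intrinsics" (3x3 intrinsics, pixels), "k1" (the pictures are not rectified: a ray, as slopes to the right and down, at radius r is drawn at 1 + k1 r^2 times it, then the intrinsics apply), "position" and "rotation" of the camera in the world. Camera axes: x right, y down, z forward; pixel columns grow to the right and rows downward; lengths in m; the calibration is good to about 2 mm. A picture is of the moment at which its call begins: read the wrist's pose just before it. calibration takes no time and is no camera call; for the wrist camera it gives the pose at the moment of the call.
- bot.close_job(): hands the job in; it is judged then, once.
Trained networks look in the newest picture that a camera, given by its name, has taken for a name from the list of things; names that differ only in an ending like _2 or _b are one class to them, and where a whole thing is asked for, a point or a joint stands for the part that bears it (a point fixed in the world has none). Each returns a list of dicts, best first, with "confidence" (0 to 1); they miss things now and then, are a little off and sometimes report something else, mostly with a low value. They report only what shows in the picture. A call takes as long as a camera call. They do not tell look-alikes from the thing itself.
- bot.cut_out(name, camera): "mask" (420x560 bool, what is visible of it) and "extent" ([left, top, right, bottom] in pixels, round what is visible of it).
The state is a dict: "time_s": time; "qpos": joint angles; "qd": joint speeds; "effort": joint torques, N m; "ee_pos": TCP position; "tcp_rot": TCP orientation; "wrist_force": force on the tool from outside, world axes, zero at the start; "moment": the same for the moment, N m; "grip_width": finger opening in m; "gripper_force": force on a finger pad.
Only numpy, scipy, OpenCV 4.12 (cv2) and the standard library are available. Lean on these libraries where they do the work, as an engineer would, in place of code of your own. Each camera call takes 0.05 s, during which the arm holds its last target. There are 200 camera calls.

## Working session

There is one attempt and no reset: what is moved stays moved. The work goes in short steps, Python scripts to look and compute and a tool call to move; the robot and the scene stay as the last step left them, time stands still between calls to the robot, and variables do not carry over. Pictures are saved under pics/ and viewed, at most 10 in all, crops included, and the job is handed in when it is done.

Besides the shell and the picture viewer there is one more tool, called after ">>>" in YAML: its name, and indented under it one key for each argument. carry_out: Moves the arm, as the interface text tells. Its arguments: {"type":"object","properties":{"deltas":{"type":"array"},"squeeze":{"type":"number"}},"required":["deltas"]}

```bash
mkdir -p pics; ls; cat > h.py <<'E'
import numpy as np, cv2
from bench import bot
def grab(c,f=None):
    im=bot.capture(c)
    if f: cv2.imwrite('pics/'+f,cv2.cvtColor(im,cv2.COLOR_RGB2BGR))
    return im
def dist(c):
    return np.array([c['k1'],0,0,0,0.])
def project(c,P):
    R=np.array(c['rotation']);t=np.array(c['position'])
    return cv2.projectPoints(np.atleast_2d(P).astype(float),cv2.Rodrigues(R.T)[0],-R.T@t,np.array(c['intrinsics']),dist(c))[0].reshape(-1,2)
def on_z(c,uv,z):
    n=cv2.undistortPoints(np.array(uv,float).reshape(-1,1,2),np.array(c['intrinsics']),dist(c)).reshape(-1,2)
    d=np.c_[n,np.ones(len(n))]@np.array(c['rotation']).T
    p=np.array(c['position']);return p+d*((z-p[2])/d[:,2])[:,None]
E
python3 - <<'E'
from h import *
a=[grab(c) for c in('scene','top')]
for c,i in zip(('scene','top'),a): cv2.imwrite(f'pics/{c}1.png',cv2.cvtColor(i,cv2.COLOR_RGB2BGR))
for c in('scene','top'):
    k=bot.calibration(c);print(c,np.round(k['position'],3),k['k1'],np.round(k['rotation'],2).tolist())
    for n in('pail','lever_face','open_pail','clip_bin','cup1_mid'):
        print(n,[(round(d['confidence'],2),list(map(int,d['extent']))) for d in bot.cut_out(n,c)])
print(bot.get_obs(),bot.grip_depth)
E
```

```text
pics
scene [0.674 0.44  1.245] -0.056591837316184376 [0.25, 0.95, -0.17, -0.04]
pail [(0.95, [206, 23, 286, 111]), (0.82, [222, 343, 320, 420]), (0.75, [355, 315, 455, 420]), (0.63, [182, 191, 275, 314]), (0.6, [356, 204, 448, 297])]
lever_face [(0.42, [361, 263, 375, 285])]
open_pail [(0.93, [129, 111, 210, 206]), (0.36, [262, 187, 278, 237])]
clip_bin []
cup1_mid [(0.49, [307, 272, 318, 284])]
top [0.386 0.091 1.622] -0.10058492276420854 [-0.7, 0.71, -0.02, 0.02]
pail [(0.84, [170, 242, 242, 317]), (0.78, [383, 218, 461, 288]), (0.72, [94, 197, 169, 267]), (0.71, [124, 104, 206, 175]), (0.63, [233, 119, 301, 215])]
lever_face [(0.59, [165, 234, 165, 235])]
open_pail [(0.74, [338, 125, 404, 190])]
clip_bin [(0.94, [275, 202, 323, 256])]
cup1_mid [(0.65, [230, 213, 239, 225]), (0.55, [229, 118, 300, 212])]
{'time_s': 0.6, 'qpos': array([-1.51882469e+00,  2.58567098e-01,  1.53502134e+00, -2.71340959e-05,
        1.34799584e+00, -2.02811513e-01]), 'qd': array([-0.00080972, -0.00120178, -0.00109656,  0.00099927, -0.00087481,
        0.00070168]), 'effort': array([-7.12918954e-04, -4.45656002e+01, -2.90770411e+01, -8.90393721e-05,
        1.06761850e-03,  3.69274659e-06]), 'ee_pos': array([ 0.13863104, -0.5322344 ,  0.40471889]), 'tcp_rot': array([ 9.91896280e-01,  1.27050264e-01, -1.35097238e-05,  3.17992723e-06]), 'wrist_force': array([-0.0109924 ,  0.03381878,  0.48592041]), 'moment': array([-0.01501672, -0.03111883, -0.01095427]), 'gripper_force': 0.0, 'grip_width': 0.08544021506450039} 0.1547
```

View pics/scene1.png

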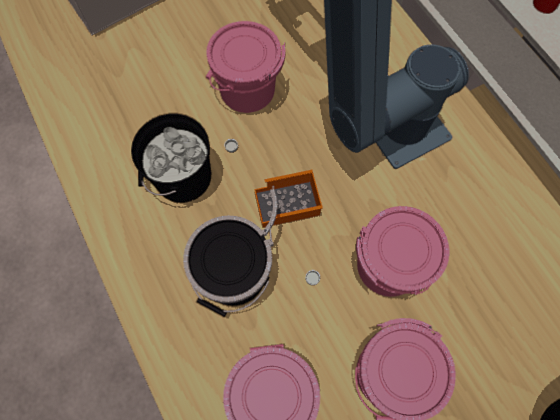

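View pics/top1.png

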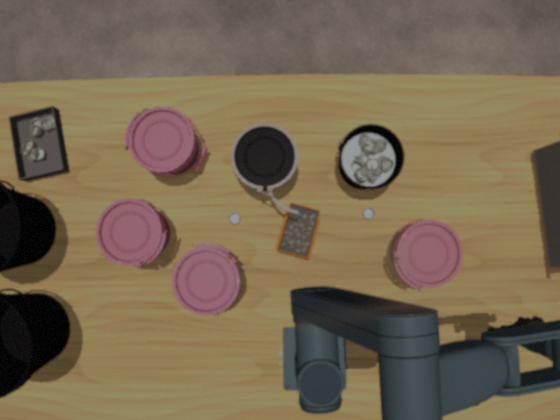

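The black lidded pail is at scene (228,260) and top (265,157), and a grey lever sticks out towards the orange bin at scene (272,215) and top (280,200). The other lidded pails are pink: scene (245,65), (402,248), (405,370) and (272,395). Only the black one fits the description. The calibration rotation turns out to be a quaternion, so I'll fix the helper and confirm the lever in an enlarged crop.

```bash
sed -i "s/^from bench/from scipy.spatial.transform import Rotation as Ro\nfrom bench/; s/np.array(c\['rotation'\])/Ro.from_quat(c['rotation']).as_matrix()/" h.py
python3 - <<'E'
from h import *
a=cv2.imread('pics/scene1.png')[180:330,165:335]; b=cv2.imread('pics/top1.png')[110:260,220:390]
cv2.imwrite('pics/crop.png',np.vstack([np.hstack([cv2.resize(i,(390,344),interpolation=2) for i in(a,b)])]))
s=bot.calibration('scene');t=bot.calibration('top')
print(on_z(t,[(265,157),(265,188),(297,213),(235,218),(368,213)],.183).round(3))
print(on_z(s,[(228,258),(266,234),(274,190)],.183).round(3))
print(on_z(t,[(235,218),(368,213),(298,231)],.01).round(3))
print(bot.calibration('wrist'))
print(project(s,[[0,0,0],[.1,0,0],[0,.1,0]]).round())
E
```

```text
[[ 0.632  0.148  0.183]
 [ 0.54   0.149  0.183]
 [ 0.465  0.055  0.183]
 [ 0.453  0.237  0.183]
 [ 0.463 -0.154  0.183]]
[[0.636 0.153 0.183]
 [0.533 0.145 0.183]
 [0.465 0.058 0.183]]
[[ 0.461  0.255  0.01 ]
 [ 0.472 -0.183  0.01 ]
 [ 0.416  0.048  0.01 ]]
{'intrinsics': array([[328.51594177,   0.        , 282.61988554],
       [  0.        , 328.51594177, 205.38043323],
       [  0.        ,   0.        ,   1.        ]]), 'k1': -0.029380655939988745, 'position': array([ 0.21370889, -0.5138381 ,  0.37413485]), 'rotation': array([ 0.78216461, -0.60426631, -0.09308074,  0.12006963])}
[[403. 127.]
 [375. 141.]
 [423. 154.]]
```

View pics/crop.png

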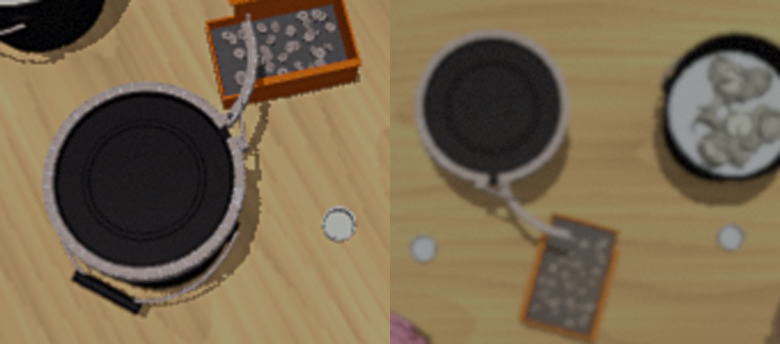

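The crop shows the ring's lever with its pivot at crop (235,130) and its tip at (250,20), over the bin. The wire handle is on the far side, as described. This is the target. I'll move the shut fingers near it, staying high.

>>> carry_out:
  deltas:
    - [255,0,0,-1.6,0]
    - [255,0,0,-1.6,0]
    - [255,17,-24,-1.6,0]
    - [255,17,-24,-1.6,0]
    - [255,17,-24,-1.6,0]
    - [255,17,-24,-1.6,0]
    - [255,17,-24,-1.6,0]
    - [255,17,-24,-1.6,0]
    - [255,17,-24,-1.6,0]
    - [255,17,-24,-1.6,0]
    - [255,17,-24,-1.6,0]
    - [255,17,-24,-1.6,0]
    - [255,17,-24,-1.6,0]
    - [255,17,-24,-1.6,0]
    - [255,17,-24,-1.6,0]
    - [255,17,-24,-1.6,0]
    - [255,17,-24,-1.6,0]
    - [255,17,-24,-1.6,0]
    - [255,17,-24,-1.6,0]
    - [255,17,-24,-1.6,0]

```text
time_s: 2.27
ee_pos: [0.3991, 0.159, 0.4453]
tcp_rot: [0.992, 0.128, 0.001, -0.001]
wrist_force: [-0.1, -0.1, 0.2]
grip_width: -0.0002
gripper_force: 0.0
```

```bash
python3 - <<'E'
from h import *
o=bot.get_obs();print(o['time_s'],o['ee_pos'],o['tcp_rot'],o['qpos'].round(2),o['wrist_force'])
c=bot.calibration('wrist');grab('wrist','w1.png');print(c)
print(project(c,[[.634,.151,.183],[.53,.147,.173],[.465,.056,.173],[.634,.051,.183],[.734,.151,.183]]).round())
for n in('pail','lever_face','lever_back'):
    print(n,[(round(d['confidence'],2),list(map(int,d['extent']))) for d in bot.cut_out(n,'wrist')])
E
```

```text
2.2667 [0.39913136 0.15895725 0.44526217] [ 9.91746756e-01  1.28205620e-01  1.19966434e-03 -5.01398009e-04] [0.12 0.01 1.73 0.   1.4  1.43] [-0.09454662 -0.10839339  0.22530087]
{'intrinsics': array([[328.51594177,   0.        , 282.61988554],
       [  0.        , 328.51594177, 205.38043323],
       [  0.        ,   0.        ,   1.        ]]), 'k1': -0.029380655939988745, 'position': array([0.47422502, 0.17756543, 0.41486275]), 'rotation': array([ 0.78303521, -0.60344599, -0.09247412,  0.11898457])}
[[ 401. -166.]
 [ 349.   31.]
 [ 438.  160.]
 [ 558. -108.]
 [ 459. -375.]]
pail [(0.96, [2, 166, 199, 389]), (0.75, [541, 263, 559, 330]), (0.56, [281, 0, 465, 167])]
lever_face [(0.61, [358, 27, 458, 169]), (0.57, [4, 167, 158, 238])]
lever_back [(0.71, [367, 29, 453, 159]), (0.61, [17, 175, 147, 237])]
```

View pics/w1.png

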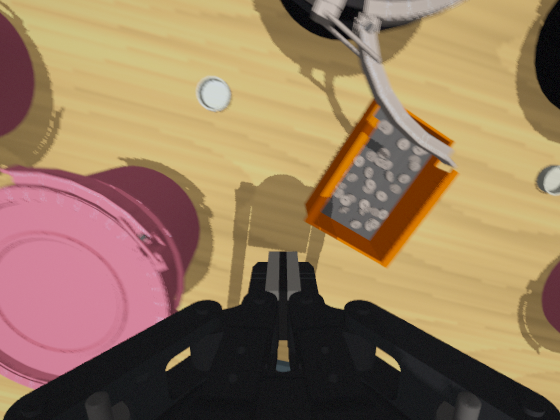

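The wrist view shows the lever from its pivot near (365,22) to its tip at (453,160). It bulges to the left and down, so that is the outer face, and it is clear of the cup at (214,93). Next I'll measure it.

```bash
python3 - <<'E'
from h import *
c=bot.calibration('wrist'); s=bot.calibration('scene');t=bot.calibration('top')
for z in(.164,.173,.182): print(z,on_z(c,[(365,22),(453,160)],z)[:,:2].round(4).tolist())
# triangulate the tip: scene (274,190), top (297,213), wrist
def ray(c,uv):
    a=on_z(c,[uv],0.)[0];p=np.array(c['position']);d=a-p;return p,d/np.linalg.norm(d)
A=np.zeros((3,3));b=np.zeros(3)
for k,uv in((c,(453,160)),(s,(274,187)),(t,(297,213))):
    p,d=ray(k,uv);M=np.eye(3)-np.outer(d,d);A+=M;b+=M@p
print('tip',np.linalg.solve(A,b))
# circle fit to the lid ring outer edge from the scene/top pail mask
for cam,k in(('scene',s),('top',t)):
    bot.capture(cam)
    for d in bot.cut_out('lever_face',cam): print(cam,round(d['confidence'],2),d['extent'])
m=[d for d in bot.cut_out('lever_face','wrist')][0]['mask']
ys,xs=np.nonzero(m)
# left edge (outer) per row, at lever bottom/top
for y in range(30,168,15):
    r=np.nonzero(m[y])[0]
    if len(r): print(y,r.min(),r.max(),on_z(c,[(r.min(),y)],.182)[0,:2].round(4),on_z(c,[(r.min(),y)],.164)[0,:2].round(4))
# predicted closed-lever geometry
C=np.array([.634,.151])
im=cv2.imread('pics/w1.png');cv2.imwrite('pics/w1c.png',cv2.resize(im[0:190,280:490],(800,724))[:600])
E
```

```text
0.164 [[0.5392, 0.1336], [0.4664, 0.0369]]
0.173 [[0.5369, 0.135], [0.4666, 0.0418]]
0.182 [[0.5345, 0.1365], [0.4669, 0.0468]]
tip [0.46538443 0.05627334 0.19854677]
scene 0.57 [376.1, 324.5, 383.9, 329.0]
30 362 363 [0.5296 0.1369] [0.5339 0.134 ]
60 362 368 [0.5126 0.1312] [0.5156 0.1278]
75 366 374 [0.5045 0.1257] [0.5069 0.1219]
90 372 380 [0.4966 0.1187] [0.4984 0.1144]
105 380 388 [0.4888 0.1103] [0.49   0.1053]
120 390 397 [0.4813 0.1003] [0.4819 0.0945]
135 405 414 [0.4744 0.0866] [0.4745 0.0798]
150 424 431 [0.4681 0.0698] [0.4677 0.0616]
165 448 457 [0.4626 0.0489] [0.4617 0.0391]
```

View pics/w1c.png

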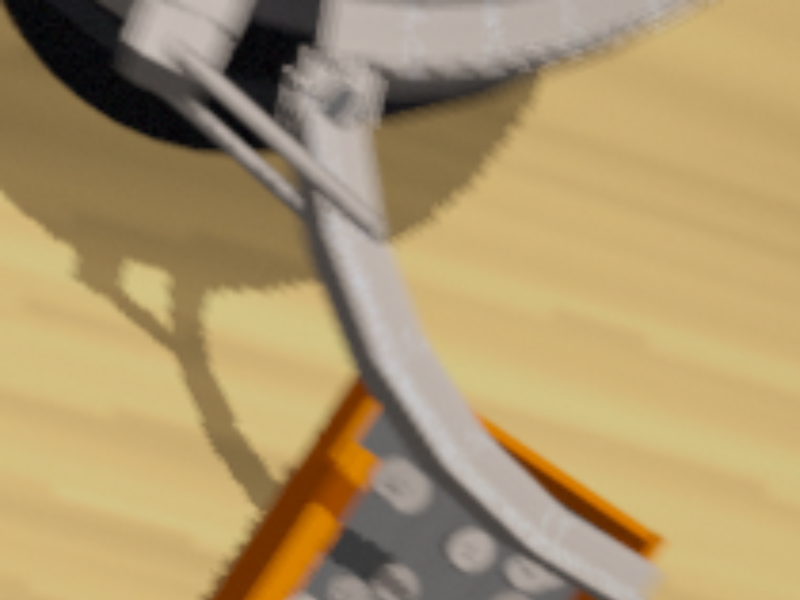

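The pivot is at about (0.532, 0.135), the joint angle at about 1.35 rad, and the push spot at about (0.471, 0.086). A wire toggle link sits near the pivot, so I'll stay at 78 mm or more out. I'll turn tool x to the push direction (-25°) and descend with a 20 mm gap.

>>> carry_out:
  deltas:
    - [255,1.1,2.75,0,7]
    - [255,1.1,2.75,0,14]
    - [255,1.1,2.75,0,21]
    - [255,1.1,2.75,0,28]
    - [255,1.1,2.75,0,35]
    - [255,1.1,2.75,0,40]
    - [255,1.1,2.75,1.5,40]
    - [255,1.1,2.75,3.0,40]
    - [255,1.1,2.75,4.55,40]
    - [255,1.1,2.75,4.55,40]
    - [255,1.1,2.75,4.55,40]

```text
time_s: 3.63
ee_pos: [0.442, 0.0952, 0.3302]
tcp_rot: [0.975, -0.221, -0.002, 0.0]
wrist_force: [0.6, 0.1, 0.0]
grip_width: -0.0002
gripper_force: 0.0
```

```bash
cat > plan.py <<'E'
from h import *
P=np.array([.532,.135]);
def plan(qs,gap,H=52.,hs=.011,r=.0787,z=None):
    o=bot.get_obs();R=Ro.from_quat(o['tcp_rot']).as_matrix();h0=np.degrees(np.arctan2(R[1,0],R[0,0]))
    print('t',o['time_s'],o['ee_pos'].round(4),'heading',h0.round(1),o['wrist_force'].round(2))
    for q,g in zip(qs,gap):
        a=np.radians(-64-q);h=H-q;n=-np.array([np.cos(np.radians(h)),np.sin(np.radians(h))])
        t=P+r*np.array([np.cos(a),np.sin(a)])+n*(hs+g)
        d=R.T@np.append(t-o['ee_pos'][:2],0)/.025
        print(q,g,t.round(4),'row',d[:2].round(2),round(h0-h,1))
E
python3 - <<'E'
from plan import *
plan([77,77,70,60,50],[.01,0,0,0,0])
c=bot.calibration('wrist');grab('wrist','w2.png')
E
```

```text
t 3.6333 [0.442  0.0952 0.3302] heading -25.5 [0.57 0.11 0.03]
77 0.01 [0.4518 0.0943] row [ 0.37 -0.14] -0.5
77 0 [0.4609 0.0901] row [ 0.77 -0.14] -0.5
70 0 [0.4669 0.0818] row [1.13 0.05] -7.5
60 0 [0.4771 0.0713] row [1.68 0.26] -17.5
50 0 [0.489  0.0627] row [2.26 0.36] -27.5
```

View pics/w2.png

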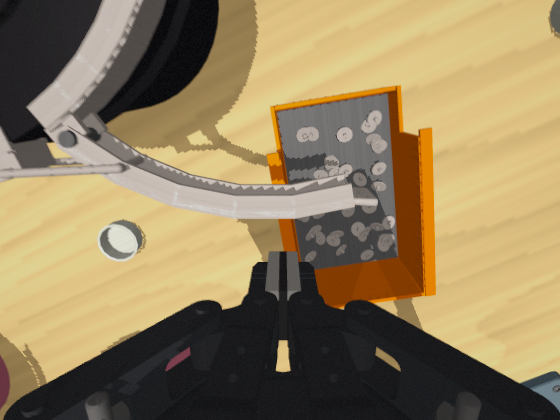

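The shut fingertips at (283,260) face the lever's outer face square on, at about 3/4 of its length. I'll start pushing along the arc.

>>> carry_out:
  deltas:
    - [255,0.4,-0.14,0,0]
    - [255,0.77,-0.14,0,0]
    - [255,0.95,-0.05,0,-4]
    - [255,1.13,0.05,0,-7.5]
    - [255,1.3,0.12,0,-11]
    - [255,1.48,0.19,0,-14]
    - [255,1.68,0.26,0,-17.5]
    - [255,1.87,0.3,0,-21]
    - [255,2.06,0.33,0,-24]
    - [255,2.26,0.36,0,-27.5]
    - [255,2.26,0.36,0,-27.5]

```text
time_s: 4.6
ee_pos: [0.4915, 0.0629, 0.3326]
tcp_rot: [1.0, 0.019, 0.002, 0.0]
wrist_force: [-0.2, 0.3, 0.1]
grip_width: 0.0001
gripper_force: 0.0
```

```bash
python3 - <<'E'
from plan import *
plan([50,45,40,35,30,25,20,15,12,10],[0]*10)
c=bot.calibration('wrist');grab('wrist','w3.png')
E
```

```text
t 4.6 [0.4915 0.0629 0.3326] heading 2.2 [-0.23  0.3   0.14]
50 0 [0.489  0.0627] row [-0.1  0. ] 0.2
45 0 [0.4955 0.0592] row [0.15 0.15] -4.8
40 0 [0.5022 0.0564] row [0.42 0.28] -9.8
35 0 [0.5092 0.0541] row [0.69 0.38] -14.8
30 0 [0.5163 0.0524] row [0.98 0.46] -19.8
25 0 [0.5236 0.0513] row [1.26 0.51] -24.8
20 0 [0.5309 0.0509] row [1.56 0.54] -29.8
15 0 [0.5382 0.0511] row [1.85 0.54] -34.8
12 0 [0.5426 0.0516] row [2.03 0.53] -37.8
10 0 [0.5455 0.052 ] row [2.14 0.52] -39.8
```

View pics/w3.png

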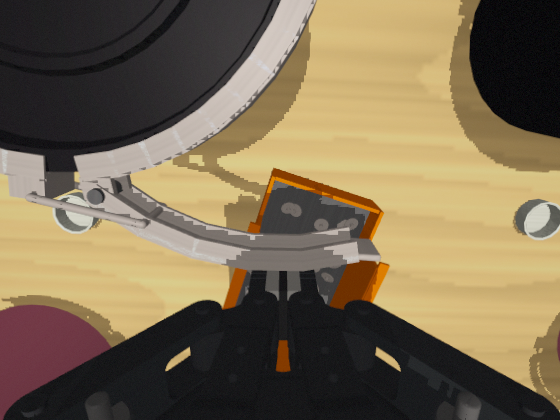

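The lever has swung in with the finger. The finger at (283,270) rests on the outer face, still well out from the pivot. I'll continue.

>>> carry_out:
  deltas:
    - [255,0.15,0.15,0,-4.8]
    - [255,0.28,0.22,0,-7]
    - [255,0.42,0.28,0,-9.8]
    - [255,0.55,0.33,0,-12]
    - [255,0.69,0.38,0,-14.8]
    - [255,0.84,0.42,0,-17]
    - [255,0.98,0.46,0,-19.8]
    - [255,1.12,0.49,0,-22]
    - [255,1.26,0.51,0,-24.8]
    - [255,1.41,0.53,0,-27]
    - [255,1.56,0.54,0,-29.8]
    - [255,1.7,0.54,0,-32]
    - [255,1.85,0.54,0,-34.8]
    - [255,2.03,0.53,0,-37.8]
    - [255,2.03,0.53,0,-37.8]

```text
time_s: 5.9
ee_pos: [0.5419, 0.0518, 0.3319]
tcp_rot: [0.94, 0.341, 0.001, 0.001]
wrist_force: [-0.0, -0.3, -0.9]
grip_width: -0.0002
gripper_force: 0.3
```

```bash
python3 - <<'E'
from plan import *
plan([10,8,6,4,2,0,-2],[0]*7)
c=bot.calibration('wrist');grab('wrist','w4.png')
E
```

```text
t 5.9 [0.5419 0.0518 0.3319] heading 39.9 [-0.02 -0.34 -0.89]
10 0 [0.5455 0.052 ] row [0.12 0.09] -2.1
8 0 [0.5484 0.0525] row [0.22 0.14] -4.1
6 0 [0.5513 0.0531] row [0.32 0.2 ] -6.1
4 0 [0.5541 0.0539] row [0.43 0.25] -8.1
2 0 [0.5569 0.0547] row [0.54 0.3 ] -10.1
0 0 [0.5597 0.0556] row [0.64 0.34] -12.1
-2 0 [0.5625 0.0566] row [0.76 0.38] -14.1
```

View pics/w4.png

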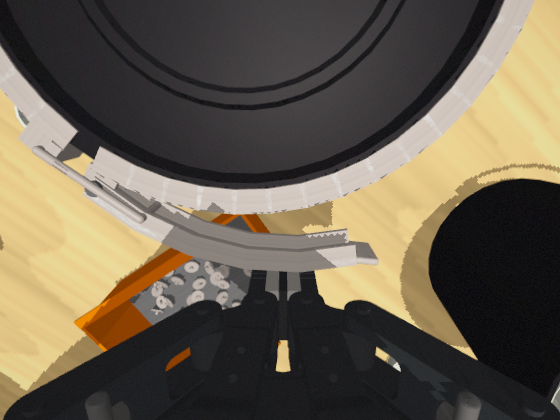

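A gap of about 30 px remains at the tip, near (345,235), which agrees with the planned 12°. I'll close the rest in small steps.

>>> carry_out:
  deltas:
    - [255,0.12,0.09,0,-2]
    - [255,0.22,0.14,0,-4]
    - [255,0.32,0.2,0,-6]
    - [255,0.43,0.25,0,-8]
    - [255,0.54,0.3,0,-10]

```text
time_s: 6.37
ee_pos: [0.5562, 0.0548, 0.3316]
tcp_rot: [0.907, 0.421, 0.0, 0.0]
wrist_force: [-2.8, -2.0, 1.3]
grip_width: 0.0001
gripper_force: 1.4
```

```bash
python3 - <<'E'
from plan import *
plan([2,0,-2,-4,-6],[0]*5)
E
```

```text
t 6.3667 [0.5562 0.0548 0.3316] heading 49.8 [-2.79 -2.01  1.29]
2 0 [0.5569 0.0547] row [0.01 0.03] -0.2
0 0 [0.5597 0.0556] row [0.11 0.09] -2.2
-2 0 [0.5625 0.0566] row [0.22 0.15] -4.2
-4 0 [0.5652 0.0577] row [0.32 0.2 ] -6.2
-6 0 [0.5679 0.0589] row [0.43 0.25] -8.2
```

>>> carry_out:
  deltas:
    - [255,0.06,0.05,0,-1]
    - [255,0.12,0.08,0,-2]
    - [255,0.12,0.08,0,-2]

```text
time_s: 6.62
ee_pos: [0.5595, 0.0558, 0.3314]
tcp_rot: [0.899, 0.437, -0.0, 0.0]
wrist_force: [-4.3, -3.6, 4.2]
grip_width: -0.0
gripper_force: 2.4
```

```bash
python3 - <<'E'
from plan import *
plan([0,-2,-4],[0]*3)
grab('wrist','w5.png')
E
```

```text
t 6.6167 [0.5595 0.0558 0.3314] heading 51.9 [-4.29 -3.55  4.16]
0 0 [0.5597 0.0556] row [0.   0.01] -0.1
-2 0 [0.5625 0.0566] row [0.1  0.07] -2.1
-4 0 [0.5652 0.0577] row [0.2  0.13] -4.1
```

View pics/w5.png

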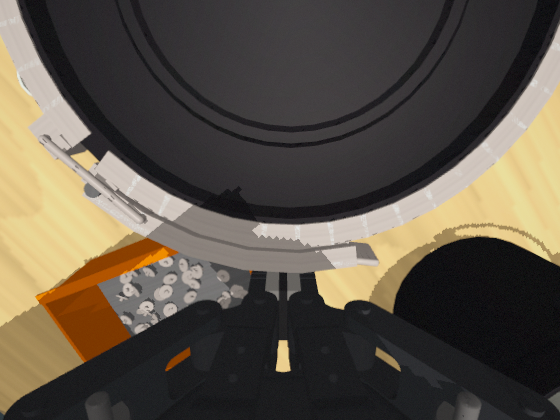

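The lever now lies along the ring with no visible gap, at (200–370, 245). The force has risen to about 5.6 N, so I'll press on in small steps to confirm the stop.

>>> carry_out:
  deltas:
    - [255,0.04,0.02,0,0]
    - [255,0.08,0.04,0,0]
    - [255,0.08,0.04,0,0]

```text
time_s: 6.92
ee_pos: [0.5603, 0.0561, 0.3313]
tcp_rot: [0.899, 0.437, -0.003, 0.0]
wrist_force: [-10.2, -7.5, 7.9]
grip_width: -0.0001
gripper_force: 5.9
```

The force rose to 12.7 N with the tip hardly moving, so this is the firm stop. Backing straight away, then up.

>>> carry_out:
  deltas:
    - [255,-0.4,0,0,0]
    - [255,-1.2,0,0,0]
    - [255,-2.4,0,0,0]
    - [255,-3,0,0,0]
    - [255,-3,0,-1.5,0]
    - [255,-3,0,-3,0]
    - [255,-3,0,-3,0]
    - [255,-3,0,-3,0]

```text
time_s: 7.58
ee_pos: [0.5161, -0.0023, 0.4088]
tcp_rot: [0.899, 0.437, 0.003, 0.002]
wrist_force: [-0.2, -0.4, -0.3]
grip_width: -0.0001
gripper_force: 0.0
```

```bash
python3 - <<'E'
from plan import *
o=bot.get_obs();print(o['time_s'],o['ee_pos'].round(3),o['wrist_force'].round(2),abs(o['qd']).max())
grab('wrist','w6.png')
E
```

```text
7.5833 [ 0.516 -0.002  0.409] [-0.22 -0.39 -0.33] 0.06624787566027117
```

View pics/w6.png

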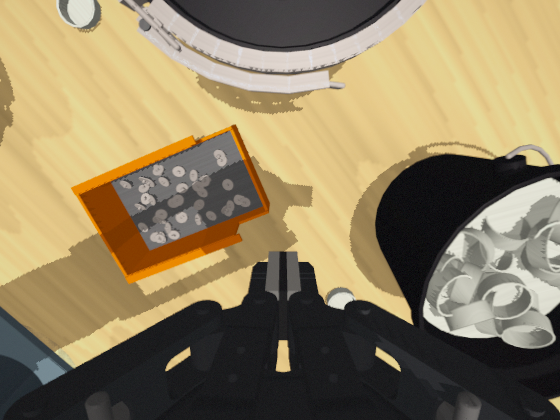

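The lever lies snug along the ring from (195,75) to (340,85), with only the flared tip standing off. The hand is clear and nothing else has been disturbed, so I'm handing in.

```bash
python3 -c "
from bench import bot
print(bot.close_job())"
```

```text
the job is handed in; nothing more can be done
None
```

I pushed the lever home to its firm stop with the shut fingertips, took the hand clear, and handed the job in at about 7.6 s; the hand-in call gave no verdict.

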